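# Stow the tyre lever and snap the kit case shut

### The arm

A 7-joint arm with a two-finger parallel gripper is mounted at the origin on the work surface. World frame = base frame: x ahead of the robot, y to its left, z up, the work surface at z = 0. Lengths are in m, angles in degrees, forces in N, time in s.
With the tool pointing down it reaches from about 0.4 to 0.9 m from the base axis. Payload 5.6 kg.
Tool frame: the origin (TCP) lies on the centre line of the jaws, within the pads' length; the fingertips stand r.nose_length ahead of it and the grasp point (between the pads) lies 8 mm behind it (r.nose_length is the distance from the TCP to the fingertips, in m); z points along the fingers, y is the line along which they close (so a half turn about z gives the same grasp; the last joint's range is limited). The gripper opens to 92 mm and grips with 3 to 60 N. Pads are 20 mm wide; open, the fingers measure 128 mm over their backs; the gripper's body (75 mm by 189 mm) begins 69 mm behind the grasp point.
Start: joints at [-77.12, 26.786, -0.665, 91.828, 0.344, 61.387, -3.226], TCP at [0.172, 0.627, 0.226] pointing down, gripper open.
Joint ranges: [-144.91, 144.91], [-17.63, 115.5], [-89.93, 88.59], [15.96, 139.68], [-74.01, 254.01], [8.47, 105.57], [-167.45, 167.45]. Speed limits (degrees/s): [147.25, 147.25, 180, 180, 180, 180, 180].

### API

Orientations are given as a 3x3 rotation matrix whose columns are the frame's x, y, z axes.
In Python, from station import r, fingers, solver, optics, workorder, readout gives the robot as it stands. Calls block until the motion is done:
- r.move_to(position, orientation): joint-space move of the TCP to a pose.
- r.line_to(position, ori=None, vel=0.15): straight line of the TCP; ori=None keeps the orientation; vel is the mean speed in m/s.
- r.move_j(angles): joint-space move.
- fingers.gripper_to(opening, newtons=None): opening from 0.0 (shut) to 1.0 (fully open); newtons is the grip in N (None keeps the last); returns when the fingers have stopped.
- r.wait(seconds).
- solver.inverse_kinematics(position, orientation): joint angles nearest the present ones, or None.
- optics.snapshot(name): name is "scene" or "top" or "wrist"; returns the picture (420x560x3 uint8, red, green, blue); there is no depth.
- optics.camera_info(name): a dict with "camera_matrix" (3x3 intrinsics, pixels), "cam_to_world" (4x4, takes a point from camera to world coordinates). Camera axes: x right, y down, z forward; pixel columns grow to the right and rows downward; lengths in m; the calibration is good to about 2 mm. A picture is of the moment at which its call begins: read the wrist's pose just before it. camera_info takes no time and is no camera call; for the wrist camera it gives the pose at the moment of the call.
A pose or a line that the arm cannot do raises r.PlanningError and nothing moves.
- workorder.hand_in(): hands the job in; it is judged then, once.
Readings, each from a call of its own:
- readout.read_t(): time.
- readout.read_joints(): joint angles.
- readout.read_qd(): joint speeds.
- readout.read_joint_torque(): joint torques, N m.
- readout.read_eef_pos(): TCP position.
- readout.read_tcp_rot(): TCP orientation.
- readout.read_contact_force(): force on the tool from outside, world axes, zero at the start.
- readout.read_wrist_torque(): the same for the moment, N m.
- readout.read_opening(): opening from 0.0 (shut) to 1.0 (fully open).
- readout.read_grip_force(): force on a finger pad.
Only numpy, scipy, OpenCV 4.12 (cv2) and the standard library are available. Lean on these libraries where they do the work, as an engineer would, in place of code of your own. Each camera call takes 0.05 s, during which the arm holds its last target. There are 200 camera calls.

### The job

Put the loose orange tyre lever from the bench into the open puncture-kit case, then swing the case's lid over and press its front down until the catch clicks and it stays shut by itself. Push no harder than the catch needs (the acrylic cracks at about 40 N), and leave the wrench, the gauge and the tin where they are.

Things in the scene. Friction and masses are not known exactly. Their poses are not given: they have to be found in the camera images.
- tyre_lever: orange plastic tyre lever lying flat on the bench, 127 mm long, 18 mm wide, 10 mm thick, 35 g. Origin: centre of its underside; x along its length (bar from x = -61 to +51 mm, thin tip on to +68 mm), z up. Grip it across its 18 mm width.
- case: open grey plastic kit case, 130 (x) by 200 (y) by 45 mm high, walls and floor 5 mm. It stands on soft orange buffers and sinks when pushed down (3 N per mm, 12 mm at most), then comes back. Origin: centre of its underside, 28 mm above the bench. x points from the front (catch side, towards the robot) to the hinge side, y along the hinge, z up. The lever fits in only lengthwise along y.
- case_in (a point): centre of the case's inner floor (5 mm above its underside); the inside is 120 mm (x) by 190 mm (y) and 40 mm deep to the rim. Axes as for the case.
- lid (a joint): angle of the lid, rad: 0 shut, grows as it opens, 1.57 upright, stop at 1.9 (leaning away from the robot). The stiff hinge leaves the lid about where it is let go. The catch's sprung nose meets the lid at about 0.08; its hump is at 0.06 to 0.04, past it the lid is drawn home to 0. The push needed on the pad differs from case to case (some 5 to 20 N).
- lid_pad (a point): centre of the outer surface of the black press pad (20 by 50 mm) at the middle of the lid's front edge, 122 mm from the hinge. z: outward normal of the lid (up when shut), x: towards the hinge. The lid is a clear window in an orange frame, 200 mm wide, 7 mm thick (10 at the pad), free edge 132 mm from the hinge (142 at the 50 mm wide middle tongue over the catch).
- lid_hinge (a point): middle of the lid's hinge line, on the case's far top edge (45 mm above the case's underside); the line runs along the case's y.
- wrench: chrome wrench, 150 mm long, lying on the bench; bystander. Origin at its underside.
- gauge: silver round pressure gauge, 48 mm across, 22 mm high, with a short brass-tipped stem; bystander. Origin: centre of the dial's underside.
- tin: closed grey plastic tin, 62 mm across, 75 mm high, standing; bystander. Origin: centre of its underside.
Mind the look-alikes: they are no part of the job. Of the things like the tyre_lever, leave any that is pink; of the rest the larger one is meant.

How it is judged:
By the outcome, as a careful person would: the job done as asked, in the order asked, and still so for the second after the job is handed in, with the robot touching nothing.
It also fails if it takes over 64 s, if anything falls off the work surface, if the arm or the gripper's body presses on something with over 40 N, if the wrist force passes 120 N, or if a joint passes its speed limit or range.

## Working session

There is one attempt and no reset: what is moved stays moved. The work goes in short steps, each a Python script; the robot and the scene stay as the last script left them, time stands still between calls to the robot, and variables do not carry over. Pictures are saved under pics/ and viewed, at most 10 in all, crops included, and the job is handed in when it is done.

```bash
ls; mkdir -p pics; cat > h.py <<'E'
import numpy as np, cv2
from station import r, fingers, solver, optics, workorder, readout
def snap(cam,fn):
    im=optics.snapshot(cam); cv2.imwrite('pics/'+fn,im[:,:,::-1]); return im
def ray(cam,uv,z,info=None):
    i=info or optics.camera_info(cam); K=np.array(i["camera_matrix"]);T=np.array(i["cam_to_world"])
    d=T[:3,:3]@np.linalg.inv(K)@np.array([uv[0],uv[1],1.]); o=T[:3,3]
    return o+d*(z-o[2])/d[2]
def proj(cam,p):
    i=optics.camera_info(cam); K=np.array(i["camera_matrix"]);T=np.array(i["cam_to_world"])
    q=K@(T[:3,:3].T@(np.array(p)-T[:3,3])); return q[:2]/q[2]
E
python3 - <<'E'
from h import *
for c in("top","scene"):
    snap(c,c+'0.png'); i=optics.camera_info(c); print(np.round(i["camera_matrix"],1).tolist(),np.round(i["cam_to_world"],3).tolist())
print(r.nose_length,readout.read_t(),readout.read_tcp_rot(),readout.read_contact_force())
E
```

```text
pics
[[454.1, 0.0, 276.1], [0.0, 454.1, 201.4], [0.0, 0.0, 1.0]] [[0.003, -0.991, 0.132, 0.398], [-1.0, 0.0, 0.025, 0.007], [-0.024, -0.132, -0.991, 1.031], [0.0, 0.0, 0.0, 1.0]]
[[461.4, 0.0, 280.0], [0.0, 461.4, 209.6], [0.0, 0.0, 1.0]] [[-0.74, 0.508, -0.441, 0.973], [0.673, 0.577, -0.463, 0.501], [0.019, -0.639, -0.769, 0.87], [0.0, 0.0, 0.0, 1.0]]
0.011 0.1 [[-9.64340418e-01  2.64664841e-01 -2.83806043e-04]
 [ 2.64664959e-01  9.64339198e-01 -1.53997087e-03]
 [-1.33890853e-04 -1.56016966e-03 -9.99998774e-01]] [-0.91330372 -0.2712156   0.04339169]
```

View pics/top0.png

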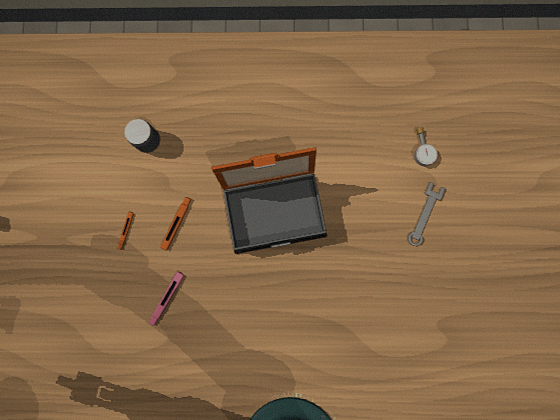

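View pics/scene0.png

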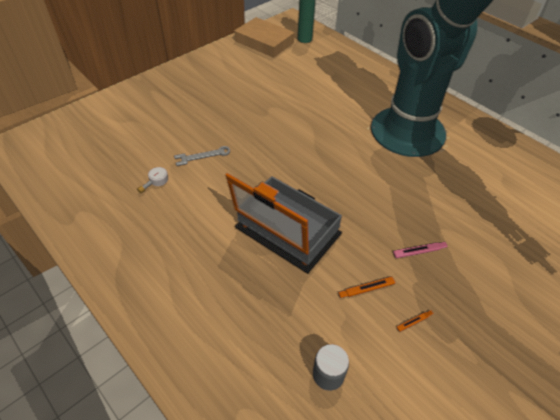

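The top view shows three lever-like things: a small orange one at (125,230), a larger orange one at (177,223) and a pink one at (166,298). The pink one is excluded and the larger of the two orange ones is meant, so the target is (177,223). The case is at about (277,213) with its lid roughly upright. The tin is at (140,133), the gauge at (427,153) and the wrench at (427,215). I'll confirm with an enlarged crop.

```bash
python3 - <<'E'
from h import *
im=cv2.imread('pics/top0.png')
cv2.imwrite('pics/crop1.png',cv2.resize(im[140:265,105:345],(792,412),interpolation=cv2.INTER_CUBIC))
hsv=cv2.cvtColor(im,cv2.COLOR_BGR2HSV)
m=cv2.inRange(hsv,(3,170,110),(14,255,255))
m=cv2.morphologyEx(m,cv2.MORPH_CLOSE,np.ones((5,5)))
n,l,s,c=cv2.connectedComponentsWithStats(m)
for k in range(1,n):
    if s[k,4]>60:
        pts=np.argwhere(l==k)[:,::-1]
        w=np.array([ray("top",p,0.010)[:2] for p in pts],np.float32)
        print(s[k],c[k],cv2.minAreaRect(w), w.mean(0))
E
```

```text
[212 148 104  26 491] [262.76985743 158.9796334 ] ((0.6304550766944885, 0.06072915345430374), (0.024434924125671387, 0.24180911481380463), 11.410690307617188) [0.6322489  0.06302512]
[160 197  30  53 377] [174.65517241 223.73209549] ((0.4848846197128296, 0.2611943185329437), (0.015863832086324692, 0.12685838341712952), 65.65095520019531) [0.4828889  0.26193842]
[117 212  16  37 170] [124.74117647 229.55294118] ((0.4679761826992035, 0.3761255145072937), (0.011011702008545399, 0.08573979884386063), 73.9470443725586) [0.4694684  0.37549415]
```

View pics/crop1.png

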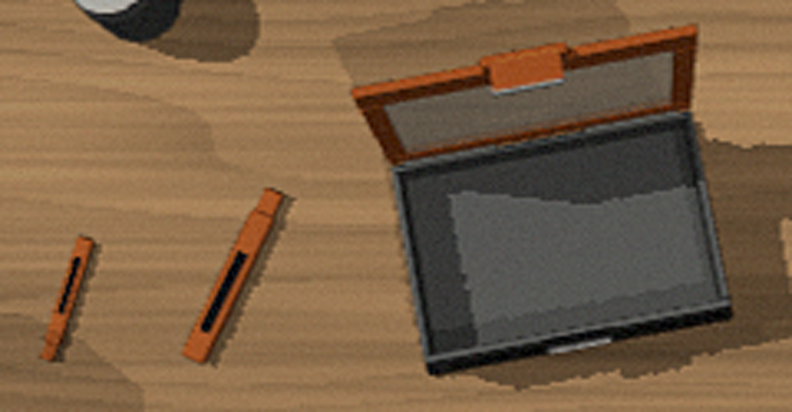

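The crop confirms it: the larger orange lever at (177,223) measures 127 mm and its tip points up the image. The small one measures only 86 mm. The case rim corners in the crop are at about (395,167), (690,115), (730,308) and (428,362). Next I fit the case pose and the lid angle.

```bash
cat >> h.py <<'E'
def Rz(a): c,s=np.cos(a),np.sin(a); return np.array([[c,-s,0],[s,c,0],[0,0,1.]])
def casew(p,q): return np.array([p[0],p[1],.028])+Rz(p[2])@np.array(q)
def lidpt(p,d,y,h=0):  # d from hinge, y, h outward height
    t=p[3]; return casew(p,[.065-d*np.cos(t)+h*np.sin(t), y, .045+d*np.sin(t)+h*np.cos(t)])
E
python3 - <<'E'
from h import *
from scipy.optimize import least_squares
C=lambda u,v:np.array([(u+.5)/3.3-.5+105,(v+.5)/3.3-.5+140])
px=[C(395,167),C(690,115),C(730,308),C(428,362),C(357,103),C(695,41)]
for a in px[:4]: print(ray("top",a,.073).round(4))
mod=lambda p:[casew(p,[.065,.1,.045]),casew(p,[.065,-.1,.045]),casew(p,[-.065,-.1,.045]),casew(p,[-.065,.1,.045]),lidpt(p,.132,.1),lidpt(p,.132,-.1)]
f=lambda p:np.concatenate([proj("top",m)-u for m,u in zip(mod(p),px)])
s=least_squares(f,[.5,.06,.15,1.5]);print(s.x,s.fun.round(1))
np.save('case.npy',s.x)
im=cv2.imread('pics/scene0.png')
for m in mod(s.x): cv2.circle(im,tuple(int(v) for v in proj("scene",m).round()),1,(255,255,0),-1)
# lever ends
a=np.radians(-24.35);c=np.array([.4849,.2612])
for k in(-.0635,.0635):
    q=[*(c+k*np.array([np.cos(a),np.sin(a)])),.01]; cv2.circle(im,tuple(int(v) for v in proj("scene",q).round()),1,(255,255,0),-1)
cv2.imwrite('pics/ov1.png',cv2.resize(im[160:320,210:430],None,fx=3.5,fy=3.5,interpolation=cv2.INTER_CUBIC))
E
```

```text
[0.5495 0.1415 0.073 ]
[ 0.5836 -0.05    0.073 ]
[ 0.4583 -0.0745  0.073 ]
[0.4236 0.1181 0.073 ]
[0.50370968 0.03431572 0.18354195 1.69159273] [-1.4  0.1  1.  -1.1  0.7  0.1 -1.3  1.  -1.2  0.2  2.1 -0.5]
```

View pics/ov1.png

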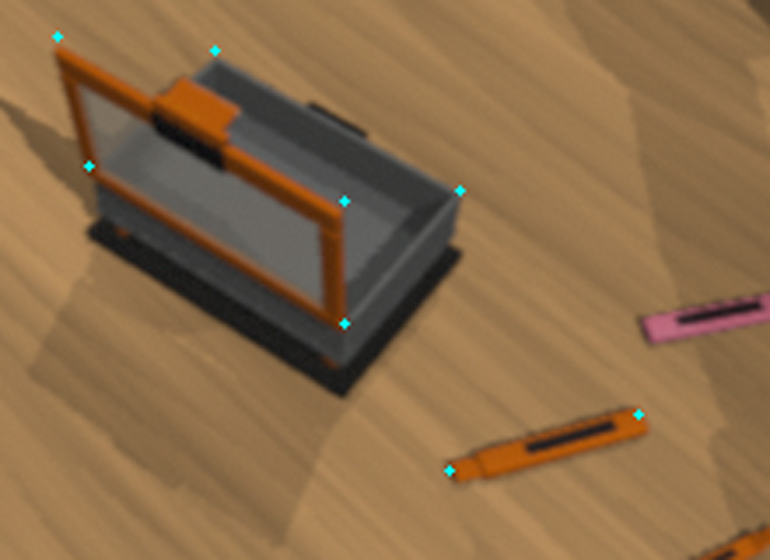

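The overlay agrees with the scene view to about 3–4 mm, with one bias shared by all the points. The lid is at about 1.69 rad. That is accurate enough to act, so I check the IK for the whole plan and then grasp.

```bash
cat >> h.py <<'E'
P=np.load('case.npy'); xc=Rz(P[2])[:,0]; yc=Rz(P[2])[:,1]; Z=np.array([0,0,1.])
def ori(x,z=-Z): x=np.asarray(x,float); return np.column_stack([x,np.cross(z,x),z])
a=np.radians(-24.35); ld=np.array([np.cos(a),np.sin(a),0])
LG=np.array([.4849,.2612,0])-.004*ld
t=np.radians(15); zt=np.sin(t)*xc-np.cos(t)*Z
PL=casew(P,[-.015,0,.020])-.009*zt
def state(): print('t',round(readout.read_t(),2),'pos',np.round(readout.read_eef_pos(),4),'F',np.round(readout.read_contact_force(),2),'op',round(readout.read_opening(),3),'grip',np.round(readout.read_grip_force(),1))
E
python3 - <<'E'
from h import *
for s in(1,-1):
    for p,o in((LG+.12*Z,ori(s*ld)),(LG+.014*Z,ori(s*ld)),(PL+.2*Z,ori(-s*yc,zt)),(PL,ori(-s*yc,zt))):
        print(s,np.round(p,3),np.round(solver.inverse_kinematics(p,o),0) if solver.inverse_kinematics(p,o) is not None else None)
for s in (1,-1):
  for d in((.13,.25),(.13,.2),(-.057,.08)): print(s,d,np.round(solver.inverse_kinematics([*casew(P,[d[0],0,0])[:2],d[1]],ori(s*xc)) ,0))
E
```

```text
1 [0.481 0.263 0.12 ] [-84.  51.  77. 114. -57.  65. -96.]
1 [0.481 0.263 0.014] [-77.  55.  63. 116. -64.  54. -92.]
1 [0.487 0.031 0.257] None
1 [0.487 0.031 0.057] [ -48.   30.   50.  134.  -70.   26. -110.]
-1 [0.481 0.263 0.12 ] [-41.  25.  11. 112.  -7.  44.  39.]
-1 [0.481 0.263 0.014] [-38.  35.   8. 114.  -9.  32.  41.]
-1 [0.487 0.031 0.257] [-48.  -1.  41. 124.  -1.  41.   4.]
-1 [0.487 0.031 0.057] [-19.  22.  14. 132. -30.  12.  33.]
1 (0.13, 0.25) [-39.  28.  43.  95. -21.  65. -70.]
1 (0.13, 0.2) [-38.  31.  42.  98. -23.  60. -68.]
1 (-0.057, 0.08) [-49.  28.  51. 128. -36.  39. -52.]
-1 (0.13, 0.25) [-24.  24.  21.  94.  -9.  63. 100.]
-1 (0.13, 0.2) [-22.  27.  18.  97. -10.  58. 100.]
-1 (-0.057, 0.08) [-21.  21.  16. 126. -11.  34. 103.]
```

```bash
python3 - <<'E'
from h import *
o=ori(-ld)
r.move_to(LG+.12*Z,o); r.line_to(LG+.014*Z,vel=.1); state()
fingers.gripper_to(0.0,20); state()
r.line_to(LG+.30*Z,vel=.2); r.wait(.2); state()
snap("wrist","w1.png"); print(solver.inverse_kinematics(PL+.16*Z,ori(yc,zt)))
E
```

```text
t 3.09 pos [0.4817 0.2631 0.0146] F [-0.04  0.02  0.43] op 1.0 grip 0.0
t 4.2 pos [0.4812 0.2629 0.014 ] F [-0.01 -0.41  0.67] op 0.194 grip 20.0
t 5.98 pos [0.481  0.2627 0.2992] F [-0.51 -0.22 -0.55] op 0.191 grip 20.0
[-33.4100795    3.44393643  27.79063344 126.55610818  -4.83153358
  35.52949211   8.21007238]
```

View pics/w1.png

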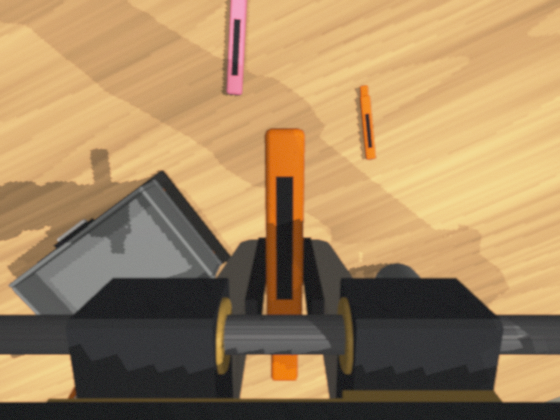

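The lever is held straight between the fingers, centred at about (285,240), and the opening of 17.6 mm matches its 18 mm width. The empty case shows at the left. Now I place it.

```bash
python3 - <<'E'
from h import *
o=ori(yc,zt)
r.move_to(PL+.2*Z,o); state()
F0=np.array(readout.read_contact_force())
for h in(.1,.06,.04,.025,.01,0):
    r.line_to(PL+h*Z,vel=.08); F=np.array(readout.read_contact_force())-F0; print(h,F.round(1))
    if np.linalg.norm(F)>6: print('contact'); break
state(); snap("wrist","w2.png"); snap("top","t2.png")
im=np.hstack([cv2.imread('pics/w2.png')[:,:,:],cv2.resize(cv2.imread('pics/t2.png')[120:270,190:350],(448,420))])
cv2.imwrite('pics/c2.png',cv2.resize(im,(800,333)))
E
```

```text
t 6.97 pos [0.4874 0.0324 0.2573] F [ 0.22  1.74 -0.61] op 0.194 grip 20.0
0.1 [-0.5 -1.9 -0.1]
0.06 [-0.2 -1.6  0.8]
0.04 [-0.3 -2.3 -0.4]
0.025 [ 0.4 -1.2  1. ]
0.01 [ 0.4 -1.9  0.6]
0 [-0.7 -2.5  0.4]
t 10.38 pos [0.4866 0.0311 0.0568] F [-0.45 -0.71 -0.22] op 0.191 grip 20.0
```

View pics/c2.png

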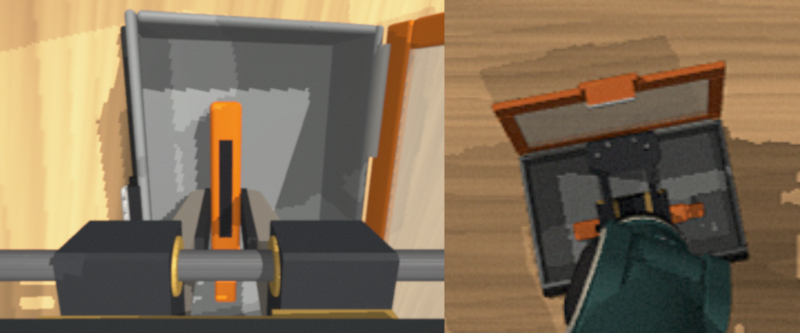

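The lever hangs inside the case, parallel to its long axis, with all the walls and the lid clear. I release it and retreat.

```bash
python3 - <<'E'
from h import *
fingers.gripper_to(0.32); r.wait(.3); state()
r.line_to(PL+.2*Z,vel=.15); state()
fingers.gripper_to(0.0,20)
q=casew(P,[.135,0,0]); 
r.move_to([q[0],q[1],.33],ori(-xc)); state()
r.line_to([q[0],q[1],.194+.011],vel=.15); state()
snap("top","t3.png");snap("scene","s3.png")
A=cv2.resize(cv2.imread('pics/t3.png')[110:270,190:360],(400,376)); B=cv2.resize(cv2.imread('pics/s3.png')[130:290,190:360],(400,376))
cv2.imwrite('pics/c3.png',np.hstack([A,B]))
E
```

```text
t 11.15 pos [0.4867 0.0312 0.0567] F [-0.15 -0.74  0.26] op 0.32 grip 0.0
t 12.63 pos [0.4861 0.031  0.2558] F [-0.37  0.57  0.43] op 0.319 grip 0.0
t 14.69 pos [0.6361 0.0588 0.3298] F [-0.69  0.23  0.2 ] op 0.007 grip 0.0
t 15.68 pos [0.6371 0.0589 0.206 ] F [ 0.04 -0.65  0.16] op 0.005 grip 0.0
```

View pics/c3.png

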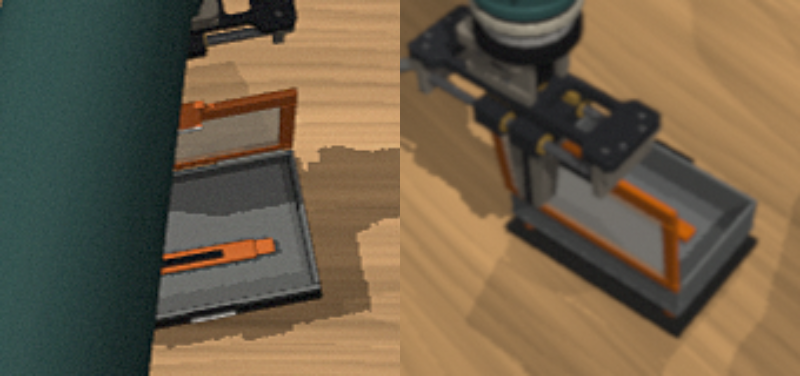

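The lever lies flat in the case, with its tip at about (270,245) in the left crop. The closed fingers are behind the lid. Now I swing the lid over, watching the force.

```bash
python3 - <<'E'
from h import *
F0=np.array(readout.read_contact_force())
for th in np.r_[1.75,np.linspace(1.65,.16,13)]:
    p=P.copy();p[3]=th
    q=lidpt(p,.122,0,.010+.010*np.sin(th))+.011*Z
    r.line_to(q,vel=.1); F=np.array(readout.read_contact_force())-F0
    print(round(th,2),q.round(3),F.round(1))
    if np.linalg.norm(F)>25: print('STOP'); break
state()
snap("top","t4.png");snap("scene","s4.png")
A=cv2.resize(cv2.imread('pics/t4.png')[110:270,190:360],(400,376)); B=cv2.resize(cv2.imread('pics/s4.png')[130:290,190:360],(400,376))
cv2.imwrite('pics/c4.png',np.hstack([A,B]))
E
```

```text
1.75 [0.608 0.054 0.201] [-0.9 -1.   0. ]
1.65 [0.597 0.052 0.204] [-0.4 -0.4 -0.2]
1.53 [0.582 0.049 0.207] [ 0.1 -1.5  0.2]
1.4 [0.567 0.046 0.208] [-1.2 -1.   0.1]
1.28 [0.551 0.043 0.206] [-0.5 -1.6  0.5]
1.15 [0.536 0.04  0.203] [-0.5 -1.   0.6]
1.03 [0.521 0.038 0.198] [-0.7 -1.   0.3]
0.9 [0.507 0.035 0.191] [-1.3 -0.5  0.3]
0.78 [0.494 0.033 0.182] [-0.5 -0.8  0.4]
0.66 [0.482 0.03  0.171] [-0.9 -0.8  0.3]
0.53 [0.472 0.028 0.159] [ 0.1 -0.5 -0.5]
0.41 [0.463 0.027 0.145] [ 0.6 -0.7  0.2]
0.28 [0.456 0.025 0.13 ] [-0.5 -0.5  0.4]
0.16 [0.451 0.025 0.115] [-0.2 -1.1  1.2]
t 20.22 pos [0.451  0.0245 0.1149] F [ 0.42 -0.14  1.1 ] op 0.006 grip 0.0
```

View pics/c4.png

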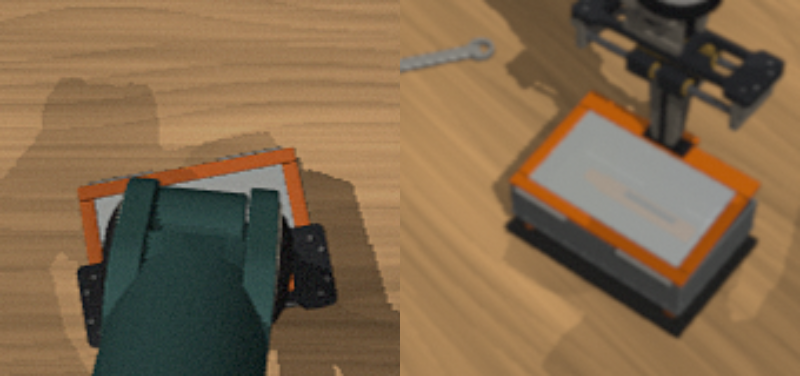

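The lid is nearly shut and the fingertips are on the black pad. Now I press down in small steps with a force cap.

```bash
python3 - <<'E'
from h import *
p=np.array(readout.read_eef_pos()); fz=lambda:np.mean([readout.read_contact_force()[2] for _ in range(4)])
z=p[2]; peak=0; log=[]; why='end'
while z>.075:
    z-=.0005 if z<.106 else .001
    r.line_to([p[0],p[1],z],vel=.02); f=fz(); log.append((round(z*1e3,1),round(f,1)))
    if f>30: why='cap';break
    if peak>4 and f<peak-3: why='drop';break
    peak=max(peak,f)
print(why,log); state()
E
```

```text
drop [(np.float64(114.3), np.float64(0.5)), (np.float64(113.3), np.float64(-0.1)), (np.float64(112.3), np.float64(-0.3)), (np.float64(111.3), np.float64(0.2)), (np.float64(110.3), np.float64(0.9)), (np.float64(109.3), np.float64(0.5)), (np.float64(108.3), np.float64(0.4)), (np.float64(107.3), np.float64(0.5)), (np.float64(106.3), np.float64(0.2)), (np.float64(105.3), np.float64(0.5)), (np.float64(104.8), np.float64(0.4)), (np.float64(104.3), np.float64(-0.2)), (np.float64(103.8), np.float64(0.3)), (np.float64(103.3), np.float64(-0.5)), (np.float64(102.8), np.float64(0.7)), (np.float64(102.3), np.float64(1.1)), (np.float64(101.8), np.float64(1.8)), (np.float64(101.3), np.float64(4.0)), (np.float64(100.8), np.float64(5.1)), (np.float64(100.3), np.float64(6.0)), (np.float64(99.8), np.float64(7.1)), (np.float64(99.3), np.float64(8.1)), (np.float64(98.8), np.float64(9.3)), (np.float64(98.3), np.float64(12.0)), (np.float64(97.8), np.float64(12.3)), (np.float64(97.3), np.float64(12.5)), (np.float64(96.8), np.float64(13.1)), (np.float64(96.3), np.float64(14.3)), (np.float64(95.8), np.float64(15.2)), (np.float64(95.3), np.float64(16.0)), (np.float64(94.8), np.float64(10.3))]
t 28.07 pos [0.4511 0.0245 0.0953] F [-4.46 -1.56 10.27] op 0.002 grip 4.4
```

The force dropped from 16 N to 10 N, but the geometry puts the lid at about 0.05 rad, still on the hump. I continue gently.

```bash
python3 - <<'E'
from h import *
r.wait(.2)
p=np.array(readout.read_eef_pos()); fz=lambda:np.mean([readout.read_contact_force()[2] for _ in range(4)])
z=.0948; log=[('start',round(fz(),1))]
while z>.085:
    z-=.0005; r.line_to([.4511,.0245,z],vel=.02); f=fz(); log.append((round(float(z)*1e3,1),round(float(f),1)))
    if f>22 or f<2: break
print(log); state()
E
```

```text
[('start', np.float64(-0.9)), (94.3, -0.3)]
t 28.52 pos [0.4511 0.0245 0.0941] F [ 0.5   0.3  -0.34] op 0.003 grip 0.0
```

The force is now zero with the fingers at the same height, so the lid has been drawn home. I retreat and check that it stays shut.

```bash
python3 - <<'E'
from h import *
r.line_to([.4511,.0245,.25],vel=.15); 
r.move_j([-77.12,26.786,-0.665,91.828,0.344,61.387,-3.226]); r.wait(.3); state()
snap("top","t5.png");snap("scene","s5.png")
A=cv2.resize(cv2.imread('pics/t5.png'),(400,300)); B=cv2.resize(cv2.imread('pics/s5.png')[150:290,200:360],(400,300))
T=cv2.imread('pics/t5.png'); C=cv2.resize(T[130:270,190:350],(400,300),interpolation=cv2.INTER_CUBIC)
S=cv2.resize(cv2.imread('pics/s5.png'),(400,300))
cv2.imwrite('pics/c5.png',np.vstack([np.hstack([A,C]),np.hstack([S,B])]))
E
```

```text
t 32.38 pos [0.1724 0.6267 0.2257] F [-0.36 -0.12 -0.05] op 0.008 grip 0.0
```

View pics/c5.png

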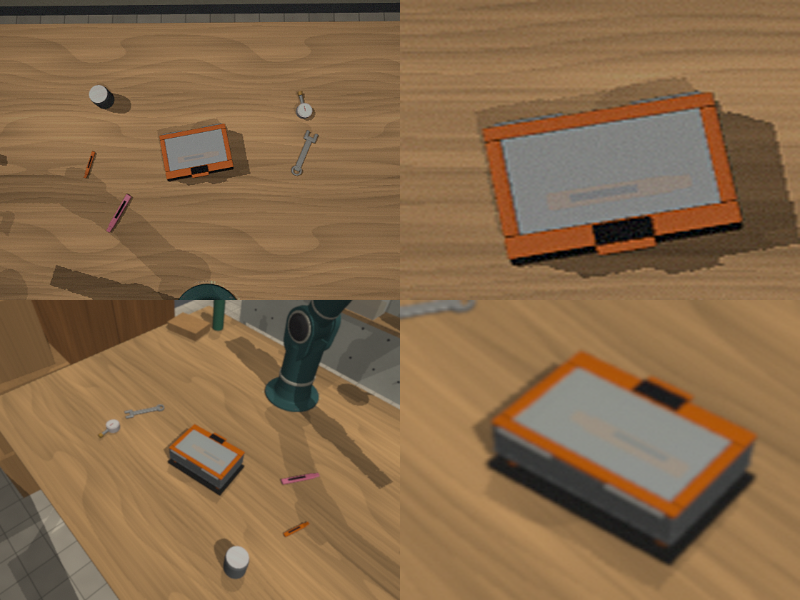

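The views show the lid flush on the case with the lever visible under the window, and the bystanders in place. The fingers felt no load at 94.1 mm, while the catch's nose was met at about 102 mm. That puts the lid below about 0.02 rad, past the hump, so I hand in.

```bash
python3 -c "
from h import *
print(workorder.hand_in())"
```

```text
the job is handed in; nothing more can be done
None
```

I put the larger orange lever in the case and pressed the lid until the catch clicked, at a peak of about 16 N. It stayed shut by itself with the wrench, gauge and tin in place, and I handed in the job at about 32 s.

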